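# Put the tall tea tin back between its neighbours and close up the rack

### The job

Put the tall capped tea tin back in the tea rack, between the two short tins: work it down into the narrow gap so that it spreads them and stands fully down on the rack's floor, upright and in line with them. Then push the rack's sliding end in until all three tins stand upright and snug, face to face, between it and the fixed end, and let go. Leave the sugar jar, the mug and the spoon caddy where they are.

Things in the scene. Friction and masses are not known exactly. Their poses are not given: they have to be found in the camera images.
- rack: Wooden tea rack, fixed to the table: a floor board 130 x 260 x 12 mm with two upright ends. Origin on the table under the middle of the tins' row; z up, y runs along the row from the fixed end to the sliding end, x across it. The floor's top is at z = 12 mm. The fixed end's inner face is at y = -90 mm. Both ends are 100 mm wide (x) and reach 122 mm above the table; the rack has no front, back or top.
- end_stop (a joint): The rack's sliding end, a 12 mm thick upright plate. 0 = fully open, its inner face at y = +90 mm of the rack (180 mm clear between the ends); the value grows to at most 0.066 as it slides towards the fixed end. It takes about 1.5 N to slide alone, under 15 N with the row, and stays where it is left. The three tins together are 126 mm thick, so the row is snug at 0.054.
- stop_face (a point): Point on the outer face of the sliding end (the face to push on), midway across, 82 mm above the table; axes as the rack's, so pushing goes along -y. Nothing stands within 70 mm outside this face.
- tall_tin_mid (a point): Centre, half-way up, of the tall closed steel tea tin standing loose on the table: 150 mm tall, 0.15 to 0.3 kg; x along its width, y its thickness, z up. Body 80 (x) by 34 (y) mm; the lower 24 mm taper to a flat foot 14 mm thick (y), so it tips easily. A 3 mm shoulder ends 111 mm above the foot; above it a dark cap 40 (x) by 24 (y) mm up to 150 mm, to grip it by. Front and back are alike.
- tin_a_mid (a point): Centre, half-way up, of the short steel tea tin nearer the rack's fixed end; loose, stands on the rack's floor: 80 mm (x) by 46 mm (y) by 100 mm tall, its two long upper edges rounded at 7 mm; 0.15 to 0.3 kg; axes roughly as the rack's at the start.
- tin_b_mid (a point): Centre, half-way up, of the other short tin, nearer the sliding end, just like tin_a. The gap between the two is 18 to 22 mm at the start: wider than the tall tin's foot, narrower than its body, with free room behind each of them.
- sugar_jar_mid (a point): Centre, half-way up, of a glass sugar jar with a steel lid, 74 mm across, 94 mm tall. Leave it alone.
- mug_mid (a point): Centre, half-way up, of a white mug, 80 mm across, 88 mm tall. Leave it alone.
- caddy_mid (a point): Centre, half-way up its walls, of a grey plastic spoon caddy, 90 x 120 mm, walls 100 mm tall, spoons up to about 170 mm. Leave it alone.
Mind the look-alikes: they are no part of the job. What is shaped like the part that bears tall_tin_mid but green, orange or turquoise is not meant.

How it is judged:
By the outcome, as a careful person would: the job done as asked, in the order asked, and still so for the second after the job is handed in, with the robot touching nothing.
It also fails if it takes over 54 s, if anything falls off the work surface, if the arm or the gripper's body presses on something with over 40 N, if the wrist force passes 120 N, or if a joint passes its speed limit or range.

### The arm

A 6-joint arm with a two-finger parallel gripper is mounted at the origin on the work surface. World frame = base frame: x ahead of the robot, y to its left, z up, the work surface at z = 0. Lengths are in m, angles in rad, forces in N, time in s.
With the tool pointing down it reaches from about 0.3 to 0.875 m from the base axis. Payload 6.4 kg.
Tool frame: the origin (TCP) lies on the centre line of the jaws, within the pads' length; the fingertips stand 25 mm ahead of it and the grasp point (between the pads) lies 6 mm ahead of it; z points along the fingers, y is the direction in which the jaws open and shut (so a half turn about z gives the same grasp; the last joint's range is limited). The gripper opens to 85 mm and grips with 20 to 120 N. Pads are 22 mm wide; open, the fingers measure 114 mm over their backs; the gripper's body (76 mm by 85 mm) begins 54 mm behind the grasp point. The pads swing forward as they close: fully open they stand 13 mm farther back than shut.
Start: joints at [-0.206, 0.181, 1.607, -0, 1.354, -0.206], TCP at [0.575, 0, 0.256] pointing down, gripper open.
Joint ranges: [-2.99, 2.99], [-0.89, 2.07], [0.3, 2.58], [-1.14, 4.28], [0, 2.63], [-3.12, 3.12]. Speed limits (rad/s): [2.57, 2.57, 3.01, 3.14, 3.14, 3.14].

### API

Orientations are given as [roll, pitch, yaw] about the fixed x, y, z axes, in that order (R = Rz(yaw) Ry(pitch) Rx(roll)).
In Python, from cell import env, cams gives the robot as it stands.
- The arm moves only by the shell command python3 -m creep 'ROWS' [OPENING] [FORCE]. ROWS is JSON, a list that holds one entry, the list of rows, each a list of 4 numbers: the shift along the tool's x, y, z normalised to -1 to 1, where 1 is 20 cm, then the turn about the tool's z normalised to -1 to 1, where 1 is 30 degrees. A call has 1 to 8 rows; each row is the pose to reach, as a shift and turn from the pose commanded when the call began, along the tool's axes at that moment; what a row does not reach only later rows make up. A row lasts 1/12 s, in which the tool goes at most 41.7 mm and 7.16 degrees, less where a joint would pass 70% of its speed; a pose out of reach is approached as far as the arm can. A call with a number of a shift or a turn outside -1 to 1 is refused whole. A call with a gripper value outside its range is refused whole. OPENING is the opening, from -1 (shut) to 1 (fully open), set as the call begins (- or left out, the last holds). The fingers move at their own pace and stop on an object; FORCE is the grip in N (left out, the last holds). Time passes only in rows, so rows that repeat a pose let the fingers close. It gives the time, the measured TCP pose, the force and the opening at its end, in the units of the state.
- env.read_state(): the state, without advancing time (a new reading comes with each control period).
- cams.capture(name): name is "scene" or "side" or "wrist"; returns a dict with "img" (384x512x3 uint8, red, green, blue), "range_z" (384x512 float32, m along the optical axis (not along the pixel's ray), 0 where there is no reading), "intrinsics" (3x3 intrinsics, pixels), "cam_to_world" (4x4, takes a point from camera to world coordinates). Camera axes: x right, y down, z forward; pixel columns grow to the right and rows downward; lengths in m; the calibration is good to about 2 mm. A picture is of the moment at which its call begins.
- env.job_done(): hands the job in, once; it reports no verdict.
The state is a dict: "time": time; "joint_pos": joint angles; "qvel": joint speeds; "joint_efforts": joint torques, N m; "tcp_pos": TCP position; "tcp_rot": TCP orientation; "force": force on the tool from outside, world axes, zero at the start; "wrist_torque": the same for the moment, N m; "width": finger opening in m.
Only numpy, scipy, OpenCV 4.12 (cv2) and the standard library are available. Lean on these libraries where they do the work, as an engineer would, in place of code of your own. Each camera call takes 0.05 s, during which the arm holds its last target.

## Working session

There is one attempt and no reset: what is moved stays moved. The work goes in short steps, Python scripts to look and compute and a shell command to move; the robot and the scene stay as the last step left them, time stands still between calls to the robot, and variables do not carry over. Pictures are saved under pics/ and viewed, and the job is handed in when it is done.

```bash
ls; mkdir -p pics
python3 - <<'E'
from cell import env,cams
import cv2,numpy as np
print(env.read_state())
for n in ("scene","side","wrist"):
    c=cams.capture(n); cv2.imwrite(f"pics/{n}0.png",c["img"][:,:,::-1]); np.savez(f"{n}0.npz",**c)
    print(n,c["intrinsics"].tolist(),np.round(c["cam_to_world"],3).tolist())
E
```

```text
pics
{'time': 0.0, 'joint_pos': array([-2.06315614e-01,  1.81537984e-01,  1.60800724e+00,  2.46296043e-05,
        1.35380564e+00, -2.06296588e-01]), 'qvel': array([ 4.04242933e-05, -2.07372555e-04, -1.44051442e-03,  7.13331789e-04,
       -8.40953585e-04,  3.09880658e-05]), 'joint_efforts': array([ 3.41415571e-04, -4.44869328e+01, -3.51340663e+01, -2.51131587e-04,
        9.11703974e-03,  3.43231875e-05]), 'tcp_pos': array([5.74490751e-01, 1.22332027e-04, 2.55386209e-01]), 'tcp_rot': array([-3.13987665e+00, -3.83677619e-04,  1.57077165e+00]), 'force': array([-0.36213239,  0.3118606 , -0.58228233]), 'wrist_torque': array([0.02590115, 0.00728929, 0.008345  ]), 'width': 0.08557357617493602}
scene [[455.4684984723991, 0.0, 262.82061715177326], [0.0, 455.4684984723991, 193.71821195473655], [0.0, 0.0, 1.0]] [[0.5, 0.699, -0.511, 1.256], [0.866, -0.41, 0.287, -0.441], [-0.009, -0.586, -0.81, 1.211], [0.0, 0.0, 0.0, 1.0]]
side [[397.0930576361121, 0.0, 253.52452787451222], [0.0, 397.0930576361121, 188.38656787933334], [0.0, 0.0, 1.0]] [[0.989, -0.063, 0.133, 0.391], [-0.146, -0.541, 0.828, -1.085], [0.02, -0.838, -0.545, 0.773], [0.0, 0.0, 0.0, 1.0]]
wrist [[340.3577440408053, 0.0, 252.24954975407965], [0.0, 340.3577440408053, 187.68304534468874], [0.0, 0.0, 1.0]] [[1.0, -0.001, -0.001, 0.575], [-0.001, -0.955, -0.297, 0.076], [-0.0, 0.297, -0.955, 0.373], [0.0, 0.0, 0.0, 1.0]]
```

View pics/scene0.png

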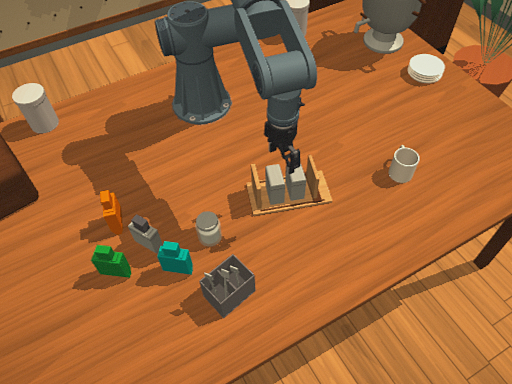

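View pics/side0.png

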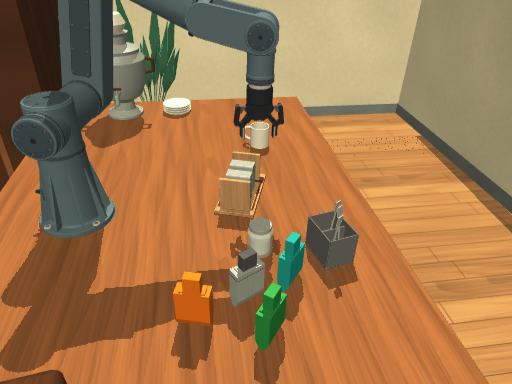

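View pics/wrist0.png

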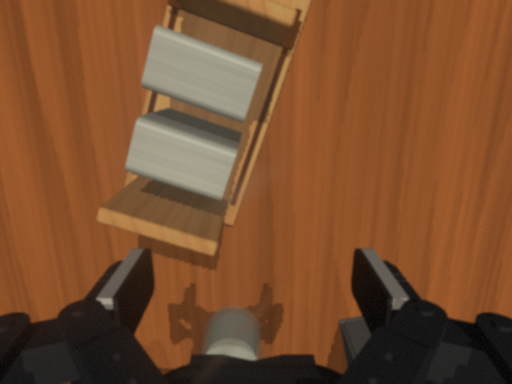

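The bottle-shaped candidates are:

| Colour | Scene px | Side px |
|---|---|---|
| Orange | (112,212) | (193,300) |
| Green | (110,262) | (270,315) |
| Turquoise | (175,258) | (290,262) |
| Steel-grey with dark cap | (143,232) | (247,278) |

Only the grey one fits the description: steel body, dark cap, and not one of the excluded colours. I'll confirm it with a crop and start measuring.

```bash
cat > h.py <<'E'
import numpy as np,cv2
def cloud(c):
    K=c["intrinsics"];T=c["cam_to_world"];z=c["range_z"];h,w=z.shape
    u,v=np.meshgrid(np.arange(w),np.arange(h))
    P=np.stack([(u-K[0,2])/K[0,0]*z,(v-K[1,2])/K[1,1]*z,z],-1)
    W=P@T[:3,:3].T+T[:3,3]; W[z<=0]=np.nan; return W
def ray(c,u,v,zp):
    K=c["intrinsics"];T=c["cam_to_world"]
    d=T[:3,:3]@np.array([(u-K[0,2])/K[0,0],(v-K[1,2])/K[1,1],1]);o=T[:3,3]
    return o+d*(zp-o[2])/d[2]
E
python3 - <<'E'
from h import *
C={n:dict(np.load(n+"0.npz")) for n in("scene","side","wrist")}
s=C["scene"]["img"][170:310,80:220,::-1];d=C["side"]["img"][220:360,160:320,::-1]
a=cv2.resize(s,(450,450),interpolation=cv2.INTER_CUBIC);b=cv2.resize(d,(340,297))
o=np.zeros((450,790,3),np.uint8);o[:,:450]=a;o[:297,450:]=b;cv2.imwrite("pics/crop.png",o)
for n in C:
    W=cloud(C[n]);z=W[...,2]; im=C[n]["img"].astype(int)
    print(n,"table z", np.nanmedian(z[(np.abs(z)<.03)]))
    sat=im.max(2)-im.min(2)
    grey=(sat<30)
    m=grey&(z>.03)&(z<.2)&(W[...,0]>.25)&(W[...,0]<1)
    k,l,st,ce=cv2.connectedComponentsWithStats(m.astype(np.uint8))
    for i in range(1,k):
        if st[i,4]>60:
            q=W[l==i]; print(st[i],np.round(ce[i]),"min",np.round(q.min(0),3),"max",np.round(q.max(0),3))
E
```

```text
scene table z -9.180238450690048e-05
[410  54  34  22 548] [427.  65.] min [0.25  0.781 0.033] max [0.372 0.921 0.053]
[266 167  19  34 302] [274. 190.] min [ 0.48  -0.018  0.031] max [0.564 0.026 0.114]
[286 174  20  24 303] [295. 187.] min [0.504 0.045 0.03 ] max [0.584 0.091 0.114]
[196 212  22  20 321] [206. 221.] min [ 0.52  -0.265  0.074] max [ 0.582 -0.199  0.101]
[128 215  34  37 656] [145. 233.] min [ 0.46  -0.439  0.03 ] max [ 0.532 -0.372  0.154]
[200 230  19  12 107] [210. 237.] min [ 0.565 -0.266  0.03 ] max [ 0.588 -0.213  0.07 ]
[ 200  255   55   59 1429] [228. 283.] min [ 0.689 -0.335  0.03 ] max [ 0.801 -0.201  0.168]
side table z 0.001426438496208493
[166  98  24  10 190] [177. 102.] min [0.25  0.789 0.041] max [0.364 0.921 0.052]
[226 163  29  31 260] [244. 173.] min [ 0.476 -0.019  0.03 ] max [0.58  0.084 0.117]
[ 307  201   52   62 1920] [332. 235.] min [ 0.688 -0.34   0.03 ] max [ 0.799 -0.201  0.168]
[249 218  23  18 322] [260. 226.] min [ 0.517 -0.268  0.078] max [ 0.578 -0.205  0.099]
[ 229  236   41   66 1492] [248. 271.] min [ 0.446 -0.442  0.03 ] max [ 0.571 -0.25   0.154]
wrist table z 8.165935522908008e-05
[ 143   26  119   96 6797] [200.  74.] min [0.494 0.047 0.107] max [0.582 0.114 0.115]
[ 127  109  113   91 6887] [183. 152.] min [ 0.476 -0.016  0.03 ] max [0.563 0.051 0.114]
[ 205  320   52   40 1555] [232. 340.] min [ 0.523 -0.214  0.03 ] max [ 0.579 -0.196  0.081]
[345 332  26  32 427] [356. 344.] min [ 0.687 -0.258  0.03 ] max [ 0.717 -0.213  0.066]
```

View pics/crop.png

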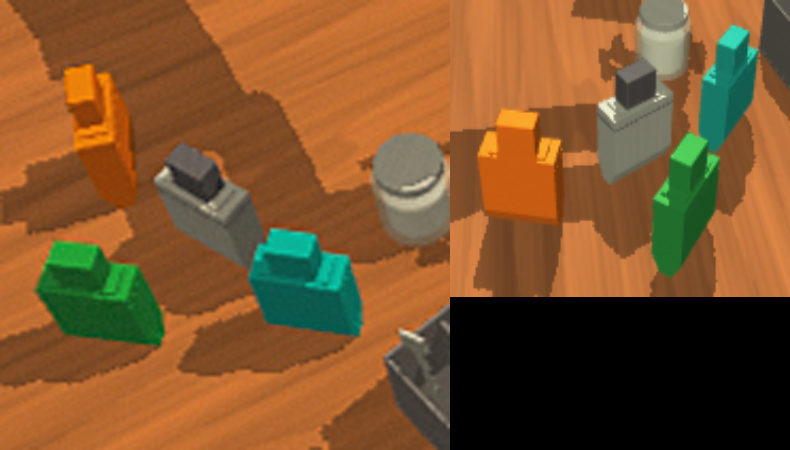

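Run:
```python
from h import *
C={n:dict(np.load(n+"0.npz")) for n in("scene","side","wrist")}
# tall tin: cap top and shoulder
for n in("scene","side"):
    W=cloud(C[n]);z=W[...,2]
    near=(abs(W[...,0]-.497)<.08)&(abs(W[...,1]+.405)<.07)
    im=C[n]["img"].astype(int);grey=(im.max(2)-im.min(2))<30
    for lo,hi in((.143,.158),(.103,.1165)):
        m=near&grey&(z>lo)&(z<hi)
        q=W[m]
        (c,s,a)=cv2.minAreaRect(q[:,:2].astype(np.float32)*1000)
        print(n,"z",np.median(q[:,2]),len(q),"c",np.round(c,1),"s",np.round(s,1),a)
# short tins from all
for n in C:
    W=cloud(C[n]);z=W[...,2];im=C[n]["img"].astype(int);grey=(im.max(2)-im.min(2))<30
    m=grey&(z>.106)&(z<.119)&(abs(W[...,0]-.53)<.08)&(abs(W[...,1]-.05)<.11)
    k,l,st,ce=cv2.connectedComponentsWithStats(m.astype(np.uint8))
    for i in range(1,k):
        if st[i,4]>50:
            q=W[l==i];(c,s,a)=cv2.minAreaRect(q[:,:2].astype(np.float32)*1000)
            print(n,"tin",st[i,4],np.median(q[:,2]),np.round(c,1),np.round(s,1),a)
    m=(~grey)&(z>.112)&(z<.13)&(abs(W[...,0]-.53)<.12)&(abs(W[...,1]-.05)<.2)
    k,l,st,ce=cv2.connectedComponentsWithStats(m.astype(np.uint8))
    for i in range(1,k):
        if st[i,4]>15:
            q=W[l==i];(c,s,a)=cv2.minAreaRect(q[:,:2].astype(np.float32)*1000)
            print(n,"end",st[i],np.median(q[:,2]),np.round(c,1),np.round(s,1),a)
    m=(~grey)&(z>.008)&(z<.016)&(abs(W[...,0]-.53)<.15)&(abs(W[...,1]-.05)<.2)
    k,l,st,ce=cv2.connectedComponentsWithStats(m.astype(np.uint8))
    q=W[m];print(n,"floor",len(q),[ (np.round(x,1)) for x in cv2.minAreaRect(q[:,:2].astype(np.float32)*1000)])
a=cv2.resize(C["scene"]["img"][140:225,235:345,::-1],(440,340),interpolation=cv2.INTER_CUBIC);b=cv2.resize(C["side"]["img"][140:225,205:285,::-1],(320,340),interpolation=cv2.INTER_CUBIC)
cv2.imwrite("pics/crop2.png",np.hstack([a,b]))
```

```text
scene z 0.1489664326421869 105 c [ 490.7 -406. ] s [38.1 23.6] 29.941987991333008
scene z 0.10862686362512486 143 c [ 492.6 -407.3] s [77.5 32.4] 33.48338317871094
side z 0.15070045148691003 160 c [ 488.4 -407.4] s [40.9 25.1] 28.185422897338867
side z 0.10970729716930205 261 c [ 488.6 -408.5] s [80.2 35.8] 27.906280517578125
scene end [308 154  11  27 115] 0.12098269008406537 [555.1 132.6] [ 13.6 100.1] 71.84728240966797
scene end [251 164  10  27 128] 0.12111528290855778 [499.2 -41.2] [14.9 98.6] 70.66403198242188
scene end [269 164  15  22 127] 0.1133634266411796 [518.8  16.6] [38.7 80.1] 68.88439178466797
scene end [292 167  13  15  72] 0.11349323577476644 [553.6  78. ] [33.8 52.3] 64.6313247680664
scene floor 1074 [array([521.3,  57.5]), array([274.5, 378.8]), np.float64(1.8)]
side tin 59 0.11059860792138088 [531.8  62. ] [14.  76.1] 72.21054077148438
side tin 69 0.11067315686765633 [516.9  -3. ] [31.  81.5] 88.22068786621094
side end [232 151  29   7 121] 0.11972477843712837 [556.6 129.2] [19.1 99. ] 72.52345275878906
side end [230 160  24   8 102] 0.11362735429617377 [535.7  78.5] [42. 77.] 73.32589721679688
side end [226 169  26   9 110] 0.11361950469152493 [516.5  14.1] [37.9 77.8] 70.33386993408203
side end [219 178  32   8 161] 0.12060546611097767 [498.3 -42.8] [19.  98.2] 70.0395278930664
side floor 453 [array([532.7,  60.6]), array([266.6, 130.8]), np.float64(71.2)]
wrist tin 6797 0.11181522675359079 [537.5  80.7] [45. 79.] 70.64229583740234
wrist tin 5558 0.11176850399828528 [518.5  16.9] [46.  78.9] 70.87210845947266
wrist end [ 212    0   85   29 1238] 0.1214887174712646 [576.9 125.6] [12.3 57.5] 71.28294372558594
wrist end [  97  203  123   53 2414] 0.12132399759044185 [498.6 -39.5] [14.6 99.8] 70.97306823730469
wrist floor 8255 [array([530.7,  54.6]), array([245.4, 130.5]), np.float64(71.4)]
```

View pics/crop2.png

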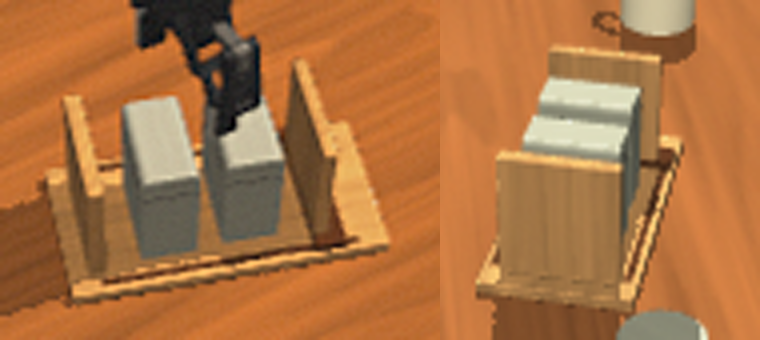

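The crop confirms the steel-grey tin with the dark cap, upright at about (490,-407) mm, as the one meant. Next I'll move the wrist camera over the rack to see which end slides.

```bash
python3 -m creep '[[[0.2,-0.1,-0.2,0],[0.4,-0.22,-0.4,0],[0.5,-0.22,-0.5,0],[0.5,-0.22,-0.5,0],[0.5,-0.22,-0.5,0],[0.5,-0.22,-0.5,0]]]'
cat > snap.py <<'E'
import sys
from cell import env,cams
from h import *
n,tag=sys.argv[1:3]
c=cams.capture(n); cv2.imwrite(f"pics/{n}{tag}.png",c["img"][:,:,::-1]); np.savez(f"{n}{tag}.npz",**c)
E
python3 snap.py wrist 1
cat > rack.py <<'E'
import sys
from h import *
c=dict(np.load(sys.argv[1]+".npz"));W=cloud(c);z=W[...,2];im=c["img"].astype(int);grey=(im.max(2)-im.min(2))<35
near=(abs(W[...,0]-.53)<.14)&(abs(W[...,1]-.05)<.17)
def comp(m,t,mn):
    k,l,st,ce=cv2.connectedComponentsWithStats(m.astype(np.uint8))
    for i in range(1,k):
        if st[i,4]>mn:
            q=W[l==i];(cc,s,a)=cv2.minAreaRect(q[:,:2].astype(np.float32)*1000)
            print(t,st[i],"z",np.round(np.median(q[:,2]),4),np.round(cc,1),np.round(s,1),round(a,2))
comp(near&(z>.106)&(z<.117),"tin",200)
comp(near&(z>.118)&(z<.128),"end",100)
comp(near&(z>.008)&(z<.016),"floor",200)
comp(near&(z>.145)&(z<.17),"cap",50)
E
python3 rack.py wrist1
```

```text
time: 0.65
tcp_pos: [0.5311, 0.1006, 0.3571]
tcp_rot: [3.139, 0.0, 1.573]
force: [0.1, -0.4, -0.1]
width: 0.0855
tin [ 217  141   81   60 2872] z 0.1118 [538.   81.2] [45.7 80.1] 70.67
tin [ 202  197   77   55 2495] z 0.1117 [518.7  16.9] [46.5 79.9] 70.73
tin [185 251  80  29 379] z 0.1116 [500.5 -33.3] [ 3.  98.7] 71.74
end [ 230  106   92   41 1114] z 0.1217 [557.2 132.6] [12.1 99.5] 71.06
end [182 257  83  32 921] z 0.1216 [498.6 -39.3] [14.9 99.7] 71.42
floor [ 184   59  147  200 6275] z 0.012 [533.4  62. ] [258.5 130.1] 71.26
```

View pics/wrist1.png

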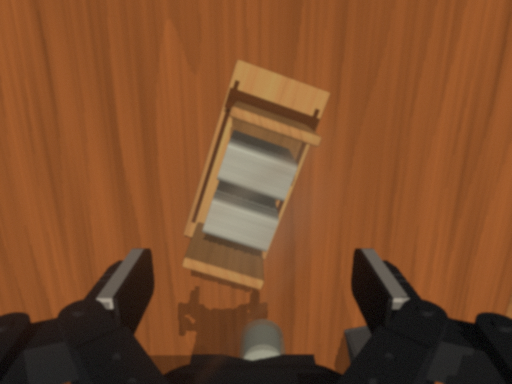

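The far end (px (275,125), 12 mm thick, with grooves running on past it) is the sliding one. The near end (px (223,273), 15 mm thick) is fixed. Next, the tall tin.

```bash
cat > go.py <<'E'
# how far to a target in tool units: go.py x y z yawdeg(of tool x)
import sys
from cell import env
import numpy as np
from scipy.spatial.transform import Rotation as R
s=env.read_state();T=R.from_euler("xyz",s["tcp_rot"]).as_matrix()
t=np.array(list(map(float,sys.argv[1:4])))
d=T.T@(t-s["tcp_pos"])/.2
yaw=np.degrees(s["tcp_rot"][2]);dy=(float(sys.argv[4])-yaw+180)%360-180
print("t",round(s["time"],2),"tcp",np.round(s["tcp_pos"],4),"yaw",round(yaw,2),"rows",np.round(d,3),"turn",round(-dy/30,3),"F",np.round(s["force"],1),"w",round(s["width"],4),"q6",round(s["joint_pos"][5],2))
E
python3 -m creep '[[[-0.2,-0.05,0,0.24],[-0.4,-0.05,0,0.48],[-0.6,-0.1,0,0.72],[-0.8,-0.1,0,0.95],[-1,-0.1,0,1],[-1,-0.1,0,1],[-1,-0.1,0,1]]]'
python3 go.py .488 -.407 .285 29
```

```text
time: 1.28
tcp_pos: [0.5101, -0.103, 0.3539]
tcp_rot: [-3.138, 0.001, 1.042]
force: [0.4, 1.0, 0.2]
width: 0.0855
t 1.28 tcp [ 0.5101 -0.103   0.3539] yaw 59.68 rows [-1.367  0.673  0.343] turn 1.023 F [0.4 1.  0.2] w 0.0855 q6 0.1
```

```bash
python3 -m creep '[[[-0.2,0.1,0,0.24],[-0.4,0.2,0.1,0.48],[-0.6,0.3,0.1,0.72],[-0.8,0.4,0.2,0.95],[-0.97,0.47,0.2,1],[-1,0.49,0.2,1],[-1,0.49,0.2,1]]]'
python3 go.py .488 -.407 .285 29
```

```text
time: 1.87
tcp_pos: [0.4946, -0.3253, 0.3133]
tcp_rot: [-3.138, 0.002, 0.52]
force: [0.2, 0.1, 0.3]
width: 0.0857
t 1.87 tcp [ 0.4946 -0.3253  0.3133] yaw 29.8 rows [-0.231  0.339  0.141] turn 0.027 F [0.2 0.1 0.3] w 0.0857 q6 0.27
```

```bash
python3 -m creep '[[[-0.1,0.15,0,0],[-0.2,0.3,0.1,0.03],[-0.23,0.34,0.14,0.03],[-0.23,0.34,0.14,0.03],[-0.23,0.34,0.14,0.03]]]'
python3 snap.py wrist 2
cat > cap.py <<'E'
import sys
from h import *
c=dict(np.load(sys.argv[1]+".npz"));W=cloud(c);z=W[...,2];im=c["img"].astype(int);sat=im.max(2)-im.min(2)
near=(abs(W[...,0]-.489)<.06)&(abs(W[...,1]+.407)<.05)
for lo,hi in((.143,.158),(.1,.117)):
    m=near&(sat<40)&(z>lo)&(z<hi);k,l,st,ce=cv2.connectedComponentsWithStats(m.astype(np.uint8))
    i=1+np.argmax(st[1:,4]);q=W[l==i];print(st[i],np.median(q[:,2]),[np.round(x,1) for x in cv2.minAreaRect(q[:,:2].astype(np.float32)*1000)])
# other things standing above 0.1 in view
m=(z>.1)&(z<.19);k,l,st,ce=cv2.connectedComponentsWithStats(m.astype(np.uint8))
for i in range(1,k):
    if st[i,4]>150: q=W[l==i];print("obj",st[i],np.round(q.min(0),3),np.round(q.max(0),3))
E
python3 cap.py wrist2
```

```text
time: 2.28
tcp_pos: [0.4899, -0.4025, 0.2865]
tcp_rot: [-3.137, 0.0, 0.508]
force: [-0.1, 0.2, 1.2]
width: 0.0858
[ 241  161   32   51 1485] 0.14977370572220777 [array([ 489.1, -406.4]), array([40.7, 24. ]), np.float64(28.7)]
[ 238  128   38   87 1481] 0.10822697392182956 [array([ 489.8, -406.4]), array([79.4, 33.1]), np.float64(28.8)]
obj [ 251    0   68   81 3512] [ 0.569 -0.405  0.1  ] [ 0.619 -0.334  0.152]
obj [ 237  128   40   88 3277] [ 0.446 -0.439  0.1  ] [ 0.532 -0.372  0.152]
obj [ 354  153   73   91 3827] [ 0.488 -0.552  0.1  ] [ 0.564 -0.482  0.152]
obj [ 204  268   79   86 3415] [ 0.322 -0.49   0.1  ] [ 0.405 -0.435  0.151]
```

View pics/wrist2.png

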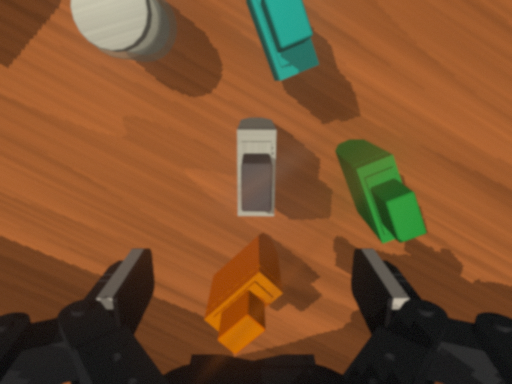

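The wrist view shows the grey tin at px (256,172), with its cap top at z 0.1498, a 40.7 x 24 mm cap and the width axis at 28.8°. All of this fits the description. The green tin is at (385,190) and the orange one at (245,290), both clear of the fingers. I'll narrow the jaws, align and descend.

```bash
python3 -m creep '[[[0,0,0.1,0.01],[0,0,0.2,0.01],[0,0,0.2,0.01],[0,0,0.2,0.01]]]' 0.1; python3 go.py .4893 -.4064 .141 28.8
```

```text
time: 2.67
tcp_pos: [0.4904, -0.4021, 0.2483]
tcp_rot: [-3.14, 0.0, 0.505]
force: [0.3, -0.8, 0.1]
width: 0.0471
t 2.67 tcp [ 0.4904 -0.4021  0.2483] yaw 28.91 rows [-0.015  0.017  0.536] turn 0.004 F [ 0.3 -0.8  0.1] w 0.0471 q6 0.19
```

```bash
python3 -m creep '[[[-0.015,0.017,0.1,0],[-0.015,0.017,0.25,0],[-0.015,0.017,0.4,0],[-0.015,0.017,0.5,0],[-0.015,0.017,0.535,0],[-0.015,0.017,0.535,0],[-0.015,0.017,0.535,0],[-0.015,0.017,0.535,0]]]'; python3 go.py .4893 -.4064 .141 28.8; python3 snap.py wrist 3; python3 snap.py side 3
python3 - <<'E'
import cv2,numpy as np
a=cv2.imread("pics/wrist3.png");b=cv2.imread("pics/side3.png")[190:340,170:330]
cv2.imwrite("pics/w3.png",np.hstack([cv2.resize(a,(400,300)),cv2.resize(b,(320,300))]))
E
```

```text
time: 3.33
tcp_pos: [0.4903, -0.4096, 0.1442]
tcp_rot: [3.137, -0.001, 0.503]
force: [-0.4, -0.3, -0.1]
width: 0.0469
t 3.33 tcp [ 0.4903 -0.4096  0.1442] yaw 28.82 rows [ 0.003 -0.016  0.016] turn 0.001 F [-0.4 -0.3 -0.1] w 0.0469 q6 0.19
```

View pics/w3.png

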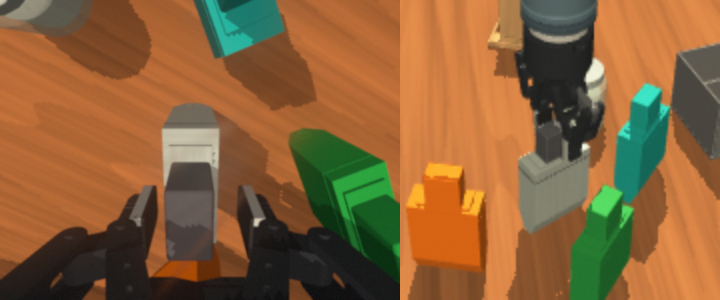

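The picture agrees with the state: the cap (w3 px 166-213) sits about 3.5 mm off the jaw centre (px 199) along tool y. I'll correct that before closing.

```bash
python3 -m creep '[[[0,-0.016,0.008,0],[0.003,-0.016,0.014,0],[0.003,-0.016,0.014,0]]]'; python3 go.py .4893 -.4064 .141 28.8;python3 snap.py wrist 4;  python3 cap.py wrist4; python3 go.py .4893 -.4064 .141 28.8
```

```text
time: 3.68
tcp_pos: [0.488, -0.4051, 0.1386]
tcp_rot: [-3.142, -0.0, 0.503]
force: [-0.1, -0.1, 0.5]
width: 0.047
t 3.68 tcp [ 0.488  -0.4051  0.1386] yaw 28.8 rows [ 0.003  0.009 -0.012] turn 0.0 F [-0.1 -0.1  0.5] w 0.047 q6 0.19
[ 222  242   68  102 6379] 0.14982354765609296 [array([ 489.4, -406. ]), array([40.6, 24.1]), np.float64(28.8)]
[ 218  163   75  102 4271] 0.10844030129445359 [array([ 502.9, -398.8]), array([49.1, 33.7]), np.float64(28.8)]
obj [ 275    0  107   72 5240] [ 0.569 -0.406  0.1  ] [ 0.604 -0.361  0.133]
obj [  217   163    76   181 12543] [ 0.446 -0.436  0.1  ] [ 0.532 -0.372  0.152]
obj [  303   205   209   179 20759] [ 0.49  -0.554  0.1  ] [ 0.564 -0.41   0.19 ]
obj [    0   237   203   147 12785] [ 0.453 -0.39   0.115] [ 0.497 -0.345  0.19 ]
obj [ 191  354  124   12 1135] [ 0.489 -0.415  0.185] [ 0.506 -0.387  0.19 ]
t 3.73 tcp [ 0.488  -0.4052  0.1385] yaw 28.81 rows [ 0.003  0.009 -0.013] turn 0.0 F [-0.1 -0.6 -0.2] w 0.0471 q6 0.19
```

View pics/wrist4.png

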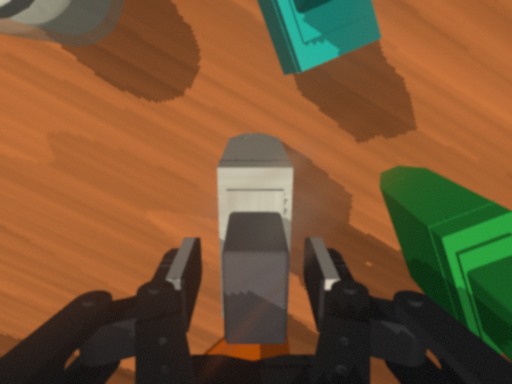

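```bash
python3 -m creep '[[[0.003,0.007,-0.012,0],[0.003,0.007,-0.012,0],[0.003,0.007,-0.012,0]]]'; python3 go.py .4893 -.4064 .141 28.8; python3 -m creep '[[[0,0,0,0],[0,0,0,0],[0,0,0,0],[0,0,0,0],[0,0,0,0],[0,0,0,0]]]' -1 70;python3 go.py .4893 -.4064 .141 28.8
```

```text
time: 3.98
tcp_pos: [0.4894, -0.4066, 0.1412]
tcp_rot: [3.141, -0.0, 0.503]
force: [-0.5, 0.2, 1.0]
width: 0.0468
t 3.98 tcp [ 0.4894 -0.4066  0.1412] yaw 28.8 rows [-0.    -0.001  0.001] turn -0.0 F [-0.5  0.2  1. ] w 0.0468 q6 0.19
time: 4.48
tcp_pos: [0.4893, -0.4064, 0.141]
tcp_rot: [3.141, -0.0, 0.503]
force: [0.1, -0.2, 0.8]
width: 0.0232
t 4.48 tcp [ 0.4893 -0.4064  0.141 ] yaw 28.8 rows [ 0.  0. -0.] turn 0.0 F [ 0.1 -0.2  0.8] w 0.0232 q6 0.19
```

```bash
python3 -m creep '[[[0,0,-0.1,0],[0,0,-0.25,0],[0,0,-0.45,0],[0,0,-0.65,0],[0,0,-0.85,0],[0,0,-0.9,0],[0,0,-0.9,0]]]'; python3 snap.py side 5;python3 go.py .5284 .049 .32 -18.7
python3 - <<'E'
import cv2
b=cv2.imread("pics/side5.png")[110:340,130:350]
cv2.imwrite("pics/s5.png",cv2.resize(b,(500,520)))
E
```

```text
time: 5.07
tcp_pos: [0.4904, -0.4077, 0.3257]
tcp_rot: [3.134, -0.002, 0.503]
force: [0.2, -0.0, -1.5]
width: 0.0232
t 5.12 tcp [ 0.4895 -0.4067  0.322 ] yaw 28.8 rows [ 1.268 -1.903  0.005] turn 1.583 F [ 0.4 -0.5 -2.3] w 0.0232 q6 0.19
```

View pics/s5.png

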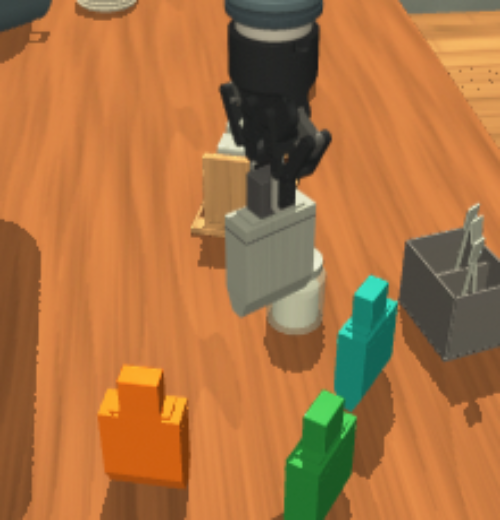

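The tin is held upright and clear of the neighbours (s5 px (270,240)), with about 2.3 N of weight on the wrist. I'll carry it over the rack.

```bash
python3 -m creep '[[[0.07,-0.1,0,0.15],[0.17,-0.25,0,0.35],[0.28,-0.42,0,0.5],[0.4,-0.6,0,0.7],[0.5,-0.76,0,0.8],[0.6,-0.9,0,0.9],[0.64,-0.95,0,0.9],[0.64,-0.95,0,0.9]]]';python3 go.py .5284 .049 .32 -18.7
```

```text
time: 5.78
tcp_pos: [0.5092, -0.1745, 0.3179]
tcp_rot: [-3.138, 0.004, 0.036]
force: [-0.1, 0.2, -1.6]
width: 0.0232
t 5.78 tcp [ 0.5092 -0.1745  0.3179] yaw 2.06 rows [ 0.136 -1.113 -0.007] turn 0.692 F [-0.1  0.2 -1.6] w 0.0232 q6 0.98
```

```bash
python3 -m creep '[[[0.01,-0.1,0,0.1],[0.03,-0.25,0,0.25],[0.05,-0.42,0,0.4],[0.07,-0.6,0,0.55],[0.1,-0.78,0,0.65],[0.12,-0.93,0,0.69],[0.13,-1,0,0.69],[0.13,-1,0,0.69]]]';python3 go.py .5284 .049 .32 -18.7
```

```text
time: 6.45
tcp_pos: [0.5291, 0.0245, 0.3186]
tcp_rot: [-3.142, 0.004, -0.326]
force: [0.9, -1.0, -1.8]
width: 0.0233
t 6.45 tcp [0.5291 0.0245 0.3186] yaw -18.7 rows [-0.043 -0.115 -0.007] turn 0.0 F [ 0.9 -1.  -1.8] w 0.0233 q6 1.72
```

```bash
python3 -m creep '[[[-0.02,-0.06,0,0],[-0.043,-0.115,0.05,0],[-0.043,-0.115,0.15,0],[-0.043,-0.115,0.23,0],[-0.043,-0.115,0.23,0],[-0.043,-0.115,0.23,0],[-0.043,-0.115,0.23,0]]]';python3 go.py .5284 .049 .14 -18.7
python3 snap.py wrist 6; python3 snap.py scene 6; python3 snap.py side 6
python3 rack.py wrist6; python3 rack.py side6
python3 - <<'E'
import cv2,numpy as np
a=cv2.imread("pics/wrist6.png");b=cv2.imread("pics/side6.png")[100:225,195:295];c=cv2.imread("pics/scene6.png")[100:225,225:350]
cv2.imwrite("pics/w6.png",np.hstack([cv2.resize(b,(320,400)),cv2.resize(c,(400,400))]))
E
```

```text
time: 7.03
tcp_pos: [0.5292, 0.0467, 0.2752]
tcp_rot: [-3.142, -0.0, -0.331]
force: [0.4, 0.6, -0.9]
width: 0.0234
t 7.03 tcp [0.5292 0.0467 0.2752] yaw -18.94 rows [-0.008 -0.01   0.676] turn -0.008 F [ 0.4  0.6 -0.9] w 0.0234 q6 1.77
tin [347 117  24 113 446] z 0.1117 [502.  -34.6] [10.6 98.8] 65.36
tin [140 118  22 114 434] z 0.1116 [555.9 126.8] [ 8.4 99.6] 75.44
tin [ 264  129   55   91 2824] z 0.1118 [518.4  16.3] [45.7 80.4] 70.96
tin [ 185  132   54   91 2896] z 0.1118 [537.8  80.9] [45.  80.4] 70.45
end [ 133  119   25  116 1673] z 0.1217 [557.5 131.6] [12.6 99. ] 70.75
end [ 350  118   28  116 1949] z 0.1216 [498.9 -40.4] [14.6 99.2] 71.04
floor [ 120   94  239  114 7838] z 0.012 [533.3  60.9] [260.3 129.5] 71.27
cap [227 135  51   6 267] z 0.1596 [567.2  34.2] [33.6  0.6] 70.63
tin [225 169  27  11 210] z 0.1128 [517.5  12.7] [47.9 80. ] 71.04
end [219 178  32   7 108] z 0.1227 [498.2 -41.8] [18.1 98.7] 71.23
floor [214 174  52  43 445] z 0.0132 [532.2  58.7] [264.4 129.9] 71.16
cap [228 152  27  11 149] z 0.16 [530.   30.9] [85.8 35.1] 0.85
```

View pics/w6.png

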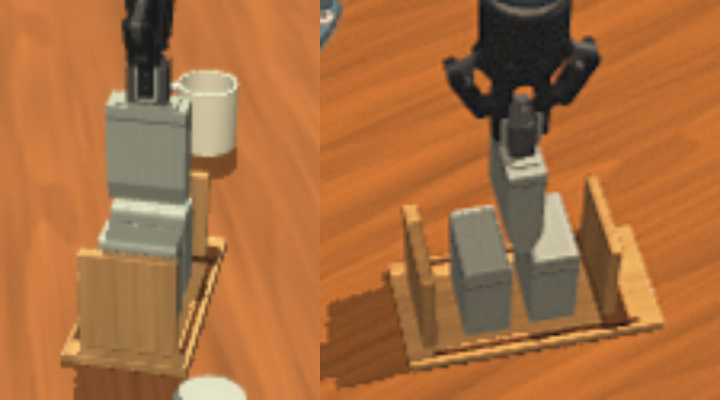

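View pics/wrist6.png

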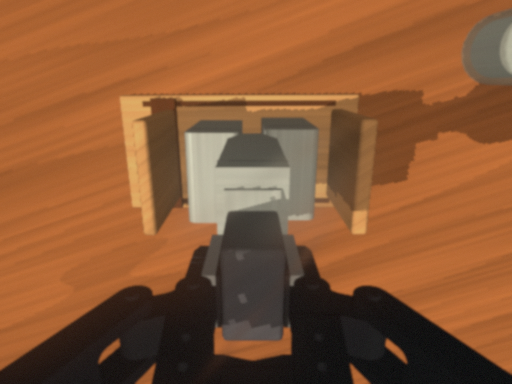

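The wrist view shows the tin (px 255) centred over the gap between A (px 290) and B (px 212). The gap's midpoint is at (528.1,48.6) mm. I'll descend slowly while watching the force.

```bash
python3 -m creep '[[[0,0,0.02,0],[0,0,0.05,0],[0,0,0.05,0],[0,0,0.05,0]]]';python3 go.py .5282 .0488 .153 -18.8
```

```text
time: 7.52
tcp_pos: [0.5285, 0.0471, 0.2642]
tcp_rot: [3.141, 0.001, -0.33]
force: [0.2, -0.2, -1.7]
width: 0.0229
t 7.52 tcp [0.5285 0.0471 0.2642] yaw -18.9 rows [-0.003 -0.008  0.556] turn -0.003 F [ 0.2 -0.2 -1.7] w 0.0229 q6 1.77
```

```bash
python3 -m creep '[[[-0.003,-0.008,0.02,0],[-0.003,-0.008,0.05,0],[-0.003,-0.008,0.08,0],[-0.003,-0.008,0.11,0],[-0.003,-0.008,0.14,0],[-0.003,-0.008,0.14,0],[-0.003,-0.008,0.14,0]]]';python3 go.py .5282 .0488 .153 -18.8; python3 snap.py wrist 7; python3 rack.py wrist7
```

```text
time: 8.1
tcp_pos: [0.5286, 0.0488, 0.2363]
tcp_rot: [3.142, 0.001, -0.33]
force: [-0.5, -0.3, -0.7]
width: 0.0233
t 8.1 tcp [0.5286 0.0488 0.2363] yaw -18.91 rows [-0.001  0.001  0.416] turn -0.004 F [-0.5 -0.3 -0.7] w 0.0233 q6 1.77
tin [122 121  29 128 653] z 0.1114 [556.4 126.3] [ 8.9 98.4] 76.27
tin [362 120  32 129 682] z 0.1115 [501.9 -34.6] [11.  98.6] 64.98
tin [ 173  133  159  108 8674] z 0.1121 [528.8  49.6] [117.7  81.5] 72.66
end [ 116  123   31  132 2215] z 0.1216 [557.5 131.8] [12.7 98.9] 71.09
end [ 367  122   34  132 2573] z 0.1216 [499.2 -40. ] [14.2 98.8] 71.25
end [227 138  51   3 105] z 0.1238 [566.3  36.5] [33.8  0.6] 71.0
floor [ 107   94  266  125 8249] z 0.012 [533.2  60.9] [259.9 129.6] 71.25
cap [222 144  62   9 464] z 0.1591 [566.3  36.3] [33.8  0.9] 71.0
```

View pics/wrist7.png

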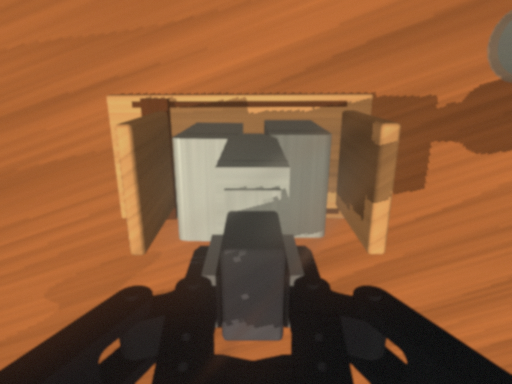

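The foot (px 220-285) is in the gap at z 0.095 and nothing is jammed. I'll carry on down.

```bash
python3 -m creep '[[[0,0,0.03,0],[0,0,0.06,0],[0,0,0.09,0],[0,0,0.12,0],[0,0,0.15,0],[0,0,0.18,0],[0,0,0.2,0],[0,0,0.2,0]]]';python3 go.py .5282 .0488 .153 -18.8; python3 snap.py scene 8; python3 -c "
import cv2;c=cv2.imread('pics/scene8.png')[100:225,225:350];cv2.imwrite('pics/s8.png',cv2.resize(c,(500,500)))"
```

```text
time: 8.82
tcp_pos: [0.5282, 0.0488, 0.1955]
tcp_rot: [3.141, 0.002, -0.33]
force: [-0.0, -0.4, -2.6]
width: 0.0235
t 8.82 tcp [0.5282 0.0488 0.1955] yaw -18.9 rows [0.    0.    0.213] turn -0.003 F [-0.  -0.4 -2.6] w 0.0235 q6 1.77
```

View pics/s8.png

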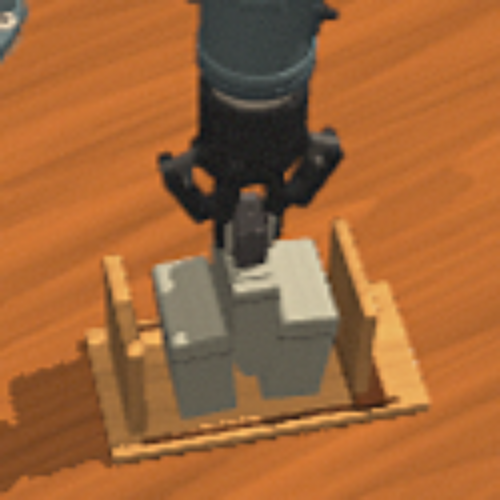

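The tin is wedging its way in. A (s8 px (195,330)) and B (px (300,310)) have spread, with a slight tilt possible on A. Continuing down to the floor.

```bash
python3 -m creep '[[[0,0,0.03,0],[0,0,0.06,0],[0,0,0.09,0],[0,0,0.12,0],[0,0,0.15,0],[0,0,0.18,0],[0,0,0.2,0],[0,0,0.2,0]]]';python3 go.py .5282 .0488 .153 -18.8
```

```text
time: 9.53
tcp_pos: [0.5277, 0.049, 0.1551]
tcp_rot: [3.141, 0.003, -0.33]
force: [0.1, -1.1, -2.3]
width: 0.0235
t 9.53 tcp [0.5277 0.049  0.1551] yaw -18.9 rows [ 0.003 -0.     0.01 ] turn -0.003 F [ 0.1 -1.1 -2.3] w 0.0235 q6 1.77
```

```bash
python3 -m creep '[[[0,0,0.01,0],[0,0,0.015,0],[0,0,0.02,0],[0,0,0.02,0]]]';python3 go.py .5282 .0488 .153 -18.8; python3 snap.py wrist 9; python3 snap.py scene 9; python3 snap.py side 9; python3 rack.py wrist9; python3 -c "
import cv2,numpy as np;c=cv2.imread('pics/scene9.png')[110:225,235:350];b=cv2.imread('pics/side9.png')[110:225,195:310];cv2.imwrite('pics/s9.png',np.hstack([cv2.resize(c,(400,400)),cv2.resize(b,(400,400))]))"
```

```text
time: 9.87
tcp_pos: [0.5288, 0.0487, 0.153]
tcp_rot: [3.141, 0.0, -0.33]
force: [-1.8, -0.7, 1.0]
width: 0.0233
t 9.87 tcp [0.5288 0.0487 0.153 ] yaw -18.89 rows [-0.003  0.001  0.   ] turn -0.003 F [-1.8 -0.7  1. ] w 0.0233 q6 1.77
tin [  54  140   54  165 1867] z 0.1116 [560.7 124.5] [ 9.7 89.3] 76.69
tin [ 407  140   61  171 2058] z 0.1118 [504.2 -35. ] [11.8 94.2] 64.28
tin [  126   158   255   137 19170] z 0.1118 [532.4  47.6] [125.7  74.2] 71.23
end [  44  145   53  175 4411] z 0.1217 [560.7 130.2] [12.6 91.8] 71.53
end [ 418  144   60  184 5393] z 0.1216 [499.4 -40.2] [15. 98.] 71.96
end [ 216  165   74   70 3861] z 0.1205 [550.8  41.4] [34.1 34.1] 70.93
floor [   61    98   350    53 11179] z 0.0121 [576.2  46.1] [259.7  38.8] 71.16
cap [ 181  229  144  112 9244] z 0.1618 [528.9  48.7] [50.7 41. ] 71.12
```

View pics/s9.png

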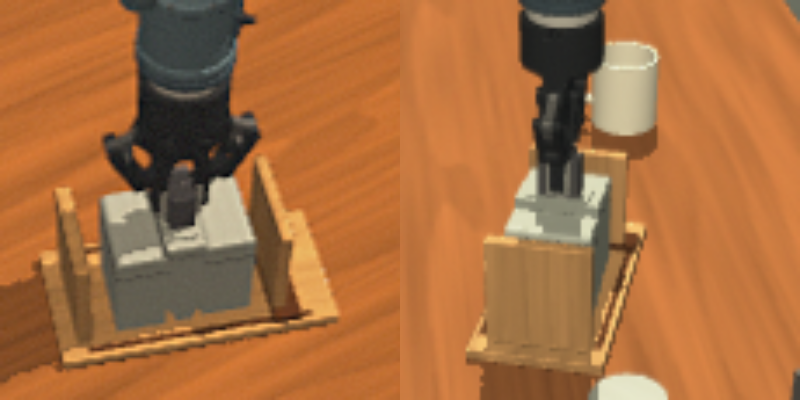

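View pics/wrist9.png

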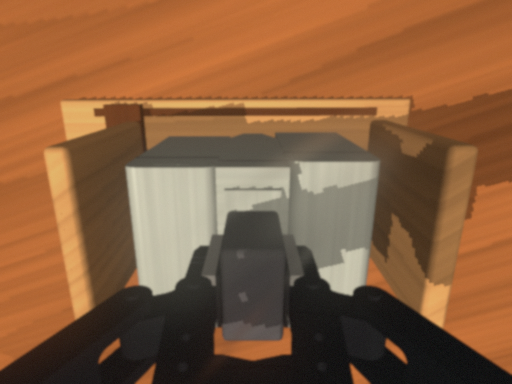

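All three tins stand upright in line, with the tall one between. The cap top is at 0.1618, against 0.162 expected on the floor. I'll press lightly to confirm, then release.

```bash
python3 -m creep '[[[0,0,0.007,0],[0,0,0.012,0],[0,0,0.012,0]]]';python3 go.py .5282 .0488 .153 -18.8; python3 -m creep '[[[0,0,0,0],[0,0,0,0],[0,0,0,0]]]';python3 go.py .5282 .0488 .153 -18.8
```

```text
time: 10.27
tcp_pos: [0.5293, 0.0487, 0.1531]
tcp_rot: [3.141, -0.001, -0.33]
force: [-9.0, -0.9, 19.3]
width: 0.0233
t 10.27 tcp [0.5293 0.0487 0.1531] yaw -18.88 rows [-0.005  0.001  0.   ] turn -0.003 F [-9.  -0.9 19.3] w 0.0233 q6 1.77
time: 10.52
tcp_pos: [0.5293, 0.0487, 0.153]
tcp_rot: [3.141, -0.001, -0.33]
force: [-9.2, 0.2, 18.2]
width: 0.0234
t 10.52 tcp [0.5293 0.0487 0.153 ] yaw -18.88 rows [-0.005  0.001  0.   ] turn -0.003 F [-9.2  0.2 18.2] w 0.0234 q6 1.77
```

A solid floor contact: 19 N of reaction with no motion. I'll relieve the press, open, and rise.

```bash
python3 -m creep '[[[0,0,-0.01,0],[0,0,-0.013,0],[0,0,-0.013,0]]]';python3 go.py .5282 .0488 .153 -18.8; python3 -m creep '[[[0,0,0,0],[0,0,0,0],[0,0,0,0],[0,0,0,0]]]' 0.1;python3 go.py .5282 .0488 .153 -18.8;python3 -m creep '[[[0,0,-0.1,0],[0,0,-0.3,0],[0,0,-0.5,0],[0,0,-0.7,0],[0,0,-0.7,0],[0,0,-0.7,0]]]'; python3 snap.py wrist 10;python3 rack.py wrist10
```

```text
time: 10.77
tcp_pos: [0.5291, 0.0487, 0.1531]
tcp_rot: [-3.141, -0.001, -0.33]
force: [-0.5, -2.1, -1.7]
width: 0.0233
t 10.77 tcp [0.5291 0.0487 0.1531] yaw -18.9 rows [-0.004  0.001  0.001] turn -0.003 F [-0.5 -2.1 -1.7] w 0.0233 q6 1.77
time: 11.1
tcp_pos: [0.5289, 0.0489, 0.153]
tcp_rot: [-3.141, -0.0, -0.33]
force: [-0.1, -0.4, -0.1]
width: 0.0472
t 11.1 tcp [0.5289 0.0489 0.153 ] yaw -18.9 rows [-0.003  0.002  0.   ] turn -0.003 F [-0.1 -0.4 -0.1] w 0.0472 q6 1.77
time: 11.6
tcp_pos: [0.5305, 0.0487, 0.2964]
tcp_rot: [-3.14, -0.007, -0.33]
force: [0.7, 0.0, -0.1]
width: 0.0471
tin [149 117  21 107 346] z 0.1118 [555.8 127. ] [  8.8 100. ] 75.51
tin [344 117  22 106 371] z 0.1114 [501.7 -34.6] [10.2 99. ] 65.63
tin [ 234  127   90   86 4188] z 0.1117 [522.3  27. ] [80.1 80.2] 71.09
tin [ 184  130   51   86 4085] z 0.1118 [540.3  87.8] [45.2 80.2] 70.89
end [ 144  119   23  108 1458] z 0.1216 [557.4 131.9] [12.5 98.8] 71.27
end [ 347  118   25  109 1719] z 0.1216 [498.6 -40.3] [14.6 99.7] 71.41
end [ 234  130   39   87 1566] z 0.1203 [529.   49.1] [34.  80.2] 71.28
floor [ 130   96  226  107 6069] z 0.012 [533.6  60.9] [260.3 128.6] 71.05
cap [ 238  159   31   53 1615] z 0.1618 [529.7  48.9] [23.9 39.5] 70.87
```

View pics/wrist10.png

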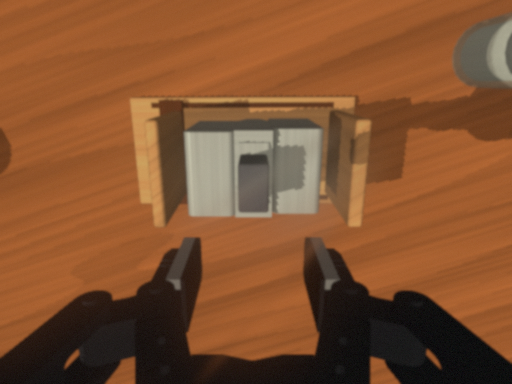

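The row is upright: tall shoulder at 0.120, cap top at 0.1618, all aligned at about 71°. Now I'll shut the jaws, turn them across the rack and go outside the sliding end.

```bash
python3 - <<'E'
from h import *
c=dict(np.load("scene6.npz"));print("mug",ray(c,403,165,.05))
E
python3 go.py .5747 .1851 .25 71.3; python3 -m creep '[[[0,-0.1,0,-0.24],[0,-0.25,0,-0.48],[0,-0.4,0,-0.72],[0,-0.55,0,-0.95],[0,-0.7,0,-1],[0,-0.7,0,-1]]]' -1; python3 go.py .5747 .1851 .25 71.3
```

```text
mug [0.65615777 0.42674826 0.05      ]
t 11.65 tcp [0.5292 0.0488 0.2939] yaw -18.9 rows [-0.006 -0.718  0.22 ] turn -3.007 F [-0.3  0.4 -0.7] w 0.0466 q6 1.77
time: 12.15
tcp_pos: [0.5738, 0.1855, 0.2902]
tcp_rot: [-3.139, 0.003, 0.199]
force: [0.5, 0.6, 0.1]
width: -0.0001
t 12.15 tcp [0.5738 0.1855 0.2902] yaw 11.39 rows [0.005 0.003 0.201] turn -1.997 F [0.5 0.6 0.1] w -0.0001 q6 1.49
```

```bash
python3 -m creep '[[[0,0,0,-0.23],[0,0,0,-0.46],[0,0,0,-0.7],[0,0,0,-0.9],[0,0,0,-1],[0,0,0,-1]]]';python3 -m creep '[[[0,0,0,-0.23],[0,0,0,-0.46],[0,0,0,-0.7],[0,0,0,-0.9],[0,0,0,-1],[0,0,0,-1],[0,0,0,-1]]]'; python3 go.py .5747 .1851 .1 71.3; python3 snap.py wrist 11; python3 rack.py wrist11
```

```text
time: 12.65
tcp_pos: [0.5732, 0.1808, 0.2907]
tcp_rot: [-3.139, 0.003, 0.719]
force: [-0.1, 0.7, 0.2]
width: 0.0001
time: 13.23
tcp_pos: [0.5737, 0.181, 0.2919]
tcp_rot: [-3.14, 0.001, 1.237]
force: [0.5, 0.0, -0.1]
width: -0.0
t 13.23 tcp [0.5737 0.181  0.2919] yaw 70.9 rows [ 0.022 -0.     0.959] turn -0.013 F [ 0.5  0.  -0.1] w -0.0 q6 0.44
tin [199 214 106   7 450] z 0.1117 [558.9 138. ] [ 1.8 98.1] 70.94
tin [210 243  19  40 335] z 0.1115 [511.6 101.3] [40.8 17.5] 69.56
tin [269 243  23  36 201] z 0.1114 [578.1  85.5] [18.5 41.2] 11.93
end [ 198  219  108   14 1298] z 0.1216 [556.8 133.2] [12. 99.] 71.39
floor [ 198  146  109   69 3512] z 0.0119 [561.1 143.7] [ 86.2 130.2] 71.05
floor [202 233  11  57 377] z 0.012 [467.8  60.1] [83.9 13. ] 66.73
floor [289 232  15  59 613] z 0.0121 [580.5  20.5] [86.4 18.1] 74.73
cap [247 328  12  20 223] z 0.1619 [528.6  48.9] [21.9  9.8] 70.65
```

View pics/wrist11.png

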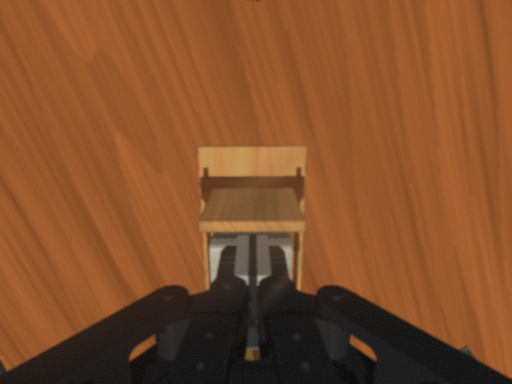

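The sliding end's top edge is at px (252,225), square to the tool and centred under the fingers' column (252), about 33 mm clear. I'll lower to the pushing height.

```bash
python3 -m creep '[[[0.01,0,0.15,-0.013],[0.01,0,0.3,-0.013],[0.01,0,0.5,-0.013],[0.01,0,0.7,-0.013],[0.01,0,0.85,-0.013],[0.01,0,0.95,-0.013],[0.01,0,0.95,-0.013],[0.01,0,0.95,-0.013]]]'; python3 go.py .5747 .1851 .1 71.3; python3 snap.py side 12;python3 snap.py scene 12; python3 -c "
import cv2,numpy as np;c=cv2.imread('pics/scene12.png')[110:225,235:350];b=cv2.imread('pics/side12.png')[110:225,195:310];cv2.imwrite('pics/s12.png',np.hstack([cv2.resize(c,(400,400)),cv2.resize(b,(400,400))]))"
```

```text
time: 13.95
tcp_pos: [0.5739, 0.183, 0.102]
tcp_rot: [-3.139, 0.001, 1.246]
force: [0.3, 0.2, -0.9]
width: -0.0003
t 13.95 tcp [0.5739 0.183  0.102 ] yaw 71.4 rows [0.011 0.    0.01 ] turn 0.003 F [ 0.3  0.2 -0.9] w -0.0003 q6 0.44
```

View pics/s12.png

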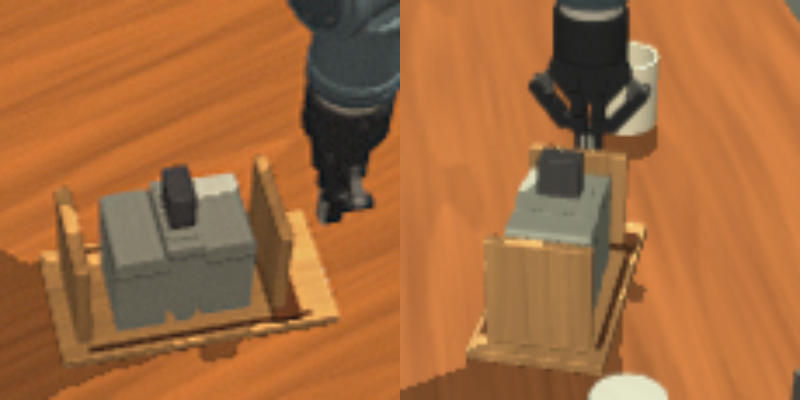

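The row stands upright (s12 left, px (180,250)) and the shut fingers hang outside the sliding end at plate height (px (335,200)). I'll push along tool -x.

```bash
python3 -m creep '[[[-0.05,0,0,0],[-0.1,0,0,0],[-0.13,0,0,0],[-0.15,0,0,0],[-0.17,0,0,0],[-0.19,0,0,0],[-0.21,0,0,0],[-0.21,0,0,0]]]'; python3 go.py .5747 .1851 .1 71.3
```

```text
time: 14.72
tcp_pos: [0.5614, 0.1427, 0.1032]
tcp_rot: [3.141, 0.0, 1.247]
force: [0.5, -0.2, -0.4]
width: 0.0002
t 14.72 tcp [0.5614 0.1427 0.1032] yaw 71.47 rows [ 0.222 -0.004  0.016] turn 0.006 F [ 0.5 -0.2 -0.4] w 0.0002 q6 0.37
```

```bash
python3 -m creep '[[[-0.02,0,0,0],[-0.04,0,0,0],[-0.06,0,0,0],[-0.08,0,0,0],[-0.1,0,0,0],[-0.1,0,0,0]]]'; python3 go.py .5747 .1851 .1 71.3;python3 snap.py side 13;python3 snap.py scene 13; python3 -c "
import cv2,numpy as np;c=cv2.imread('pics/scene13.png')[110:225,235:350];b=cv2.imread('pics/side13.png')[110:225,195:310];cv2.imwrite('pics/s13.png',np.hstack([cv2.resize(c,(400,400)),cv2.resize(b,(400,400))]))"
```

```text
time: 15.22
tcp_pos: [0.5551, 0.1242, 0.1031]
tcp_rot: [3.141, -0.001, 1.247]
force: [1.4, 2.6, -0.4]
width: 0.0005
t 15.22 tcp [0.5551 0.1242 0.1031] yaw 71.47 rows [ 0.32  -0.004  0.016] turn 0.006 F [ 1.4  2.6 -0.4] w 0.0005 q6 0.33
```

View pics/s13.png

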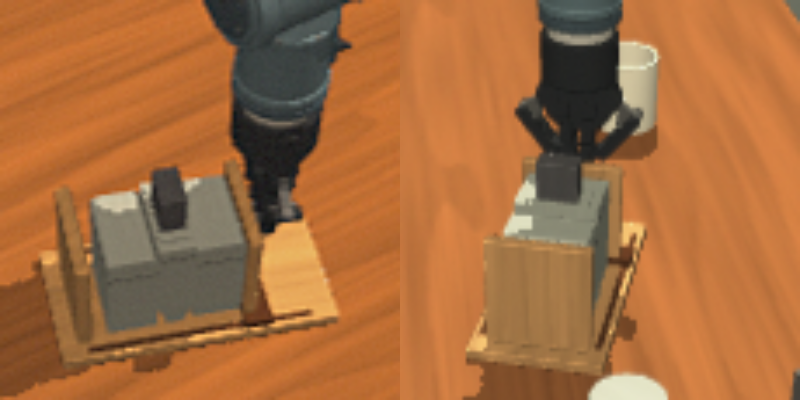

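The sliding end (s13 px (243,245)) is against B and pushing the row along, at about 3 N with everything upright. I'll continue until the force rises.

```bash
python3 -m creep '[[[-0.01,0,0,0],[-0.02,0,0,0],[-0.03,0,0,0],[-0.04,0,0,0],[-0.05,0,0,0],[-0.05,0,0,0]]]'; python3 go.py .5747 .1851 .1 71.3;python3 snap.py scene 14; python3 rack.py scene14;python3 -c "
import cv2,numpy as np;c=cv2.imread('pics/scene14.png')[110:225,235:350];cv2.imwrite('pics/s14.png',cv2.resize(c,(500,500)))"
```

```text
time: 15.82
tcp_pos: [0.552, 0.115, 0.1031]
tcp_rot: [3.142, -0.0, 1.248]
force: [2.6, 3.8, -0.1]
width: 0.0
t 15.82 tcp [0.552  0.115  0.1031] yaw 71.49 rows [ 0.369 -0.004  0.015] turn 0.006 F [ 2.6  3.8 -0.1] w 0.0 q6 0.32
tin [258 158  49  32 663] z 0.1116 [528.   32.6] [134.2  98.8] 74.5
end [296 156  12  25 103] z 0.1217 [545.3  98. ] [14.9 98.9] 71.69
end [272 163  16  21 106] z 0.122 [524.9  30.2] [33.8 79.1] 72.87
end [251 164  10  26 110] z 0.1218 [500.3 -41.3] [13.8 98.8] 70.44
floor [ 246  170   86   46 1026] z 0.012 [533.4  60.6] [260.5 134.4] 70.91
cap [275 158  10  15 115] z 0.1611 [522.2  31.1] [24.7 45.4] 71.78
```

View pics/s14.png

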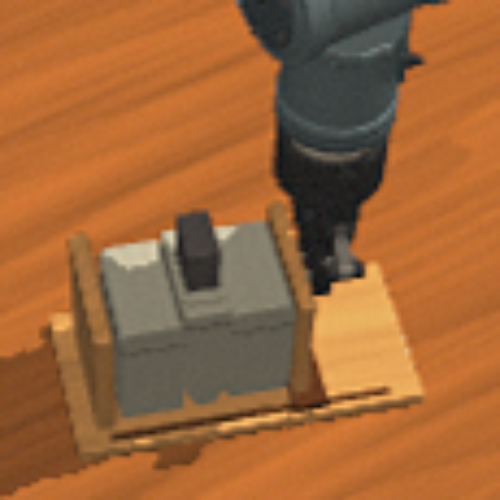

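Clear length is about 133 mm, so roughly 7 mm to go. Slow steps now.

```bash
python3 -m creep '[[[-0.01,0,0,0],[-0.02,0,0,0],[-0.025,0,0,0],[-0.025,0,0,0]]]'; python3 go.py .5747 .1851 .1 71.3;python3 -m creep '[[[-0.005,0,0,0],[-0.01,0,0,0],[-0.01,0,0,0],[-0.01,0,0,0]]]'; python3 go.py .5747 .1851 .1 71.3
```

```text
time: 16.2
tcp_pos: [0.5504, 0.1102, 0.1031]
tcp_rot: [-3.142, -0.0, 1.248]
force: [2.4, 4.6, -0.2]
width: -0.0002
t 16.2 tcp [0.5504 0.1102 0.1031] yaw 71.49 rows [ 0.394 -0.004  0.015] turn 0.006 F [ 2.4  4.6 -0.2] w -0.0002 q6 0.31
time: 16.53
tcp_pos: [0.55, 0.1091, 0.1031]
tcp_rot: [3.141, -0.002, 1.248]
force: [3.4, 7.9, -0.7]
width: 0.0001
t 16.53 tcp [0.55   0.1091 0.1031] yaw 71.49 rows [ 0.4   -0.004  0.016] turn 0.006 F [ 3.4  7.9 -0.7] w 0.0001 q6 0.31
```

The force is rising (8.6 N) and the motion is stalling, so the row is reaching the fixed end. One firmer nudge.

```bash
python3 -m creep '[[[-0.005,0,0,0],[-0.01,0,0,0],[-0.01,0,0,0],[-0.01,0,0,0]]]'; python3 go.py .5747 .1851 .1 71.3; python3 snap.py scene 15; python3 rack.py scene15
```

```text
time: 16.87
tcp_pos: [0.55, 0.1089, 0.1033]
tcp_rot: [3.14, -0.005, 1.248]
force: [6.5, 15.6, -3.9]
width: -0.0001
t 16.87 tcp [0.55   0.1089 0.1033] yaw 71.5 rows [ 0.401 -0.004  0.018] turn 0.007 F [ 6.5 15.6 -3.9] w -0.0001 q6 0.3
tin [256 159  49  33 661] z 0.1117 [522.1  22. ] [148.2  95.7] 72.11
end [294 157  12  25 103] z 0.1221 [544.3  92.6] [17.2 99.7] 72.44
end [270 163  16  21 101] z 0.1217 [521.3  25. ] [34.7 81.7] 73.11
end [251 164  10  26 110] z 0.1215 [500.6 -41.6] [13.9 97.2] 70.83
floor [305 170  27  36 588] z 0.0122 [563.2 146.9] [ 78.5 134.7] 69.71
floor [246 182  61  34 475] z 0.012 [520.3  20.7] [176.4 131.7] 70.68
cap [273 159  11  14 115] z 0.1607 [520.4  25. ] [23.6 43.9] 72.28
```

It stalled at 17 N, so the row is snug. I'll back off straight out, rise, and inspect.

```bash
python3 -m creep '[[[0.02,0,0,0],[0.1,0,0,0],[0.2,0,0,0],[0.3,0,0,0],[0.3,0,0,0]]]'; python3 -m creep '[[[0,0,-0.2,0],[0,0,-0.4,0],[0,0,-0.6,0],[0,0,-0.8,0],[0,0,-1,0],[0,0,-1,0],[0,0,-1,0]]]'; python3 snap.py wrist 16; python3 snap.py scene 16;python3 snap.py side 16; python3 rack.py wrist16; python3 go.py .55 .14 .3 71.3; python3 -c "
import cv2,numpy as np;c=cv2.imread('pics/scene16.png')[110:225,235:350];b=cv2.imread('pics/side16.png')[110:225,195:310];cv2.imwrite('pics/s16.png',np.hstack([cv2.resize(c,(400,400)),cv2.resize(b,(400,400))]))"
```

```text
time: 17.33
tcp_pos: [0.5686, 0.1651, 0.1031]
tcp_rot: [3.141, 0.0, 1.25]
force: [-0.9, 0.4, 0.9]
width: 0.0003
time: 17.92
tcp_pos: [0.5694, 0.1624, 0.3064]
tcp_rot: [3.136, -0.001, 1.247]
force: [0.9, 0.3, 0.1]
width: 0.0001
tin [199 231 100   8 403] z 0.1111 [544.8  96.7] [ 3.  99.2] 71.43
tin [208 249  14  34 328] z 0.1118 [499.7  73.4] [42.7 13.2] 68.02
end [198 237  40  12 410] z 0.1215 [514.9 101.8] [11.7 38.9] 72.48
end [268 237  31  12 305] z 0.1215 [576.   81.1] [11.8 29.7] 71.75
end [245 351  16   9 121] z 0.1213 [503.8 -38.5] [ 9.8 16.5] 77.04
floor [ 195  129  108  106 6870] z 0.012 [552.5 118.7] [138.4 130.2] 71.28
floor [201 249  10  43 280] z 0.012 [456.1  21.1] [65.8 11.5] 73.73
floor [286 249  11  36 284] z 0.0122 [569.5 -12. ] [56.2 13.9] 73.75
cap [247 328  12  13 140] z 0.1618 [523.5  21.8] [15.3 10.6] 76.5
t 18.07 tcp [0.5671 0.1626 0.301 ] yaw 71.46 rows [-0.134 -0.045  0.006] turn 0.005 F [ 0.2  0.1 -0.4] w 0.0001 q6 0.4
```

View pics/s16.png

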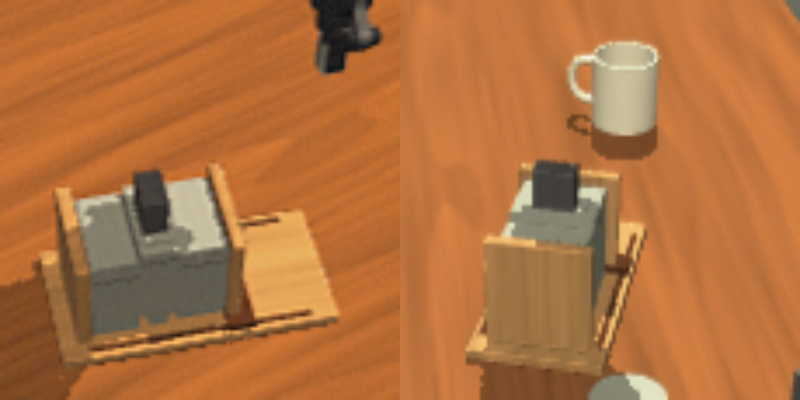

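The row looks upright and flush between the ends (s16 left, px 80-240). One clear overhead view to measure the gaps.

```bash
python3 -m creep '[[[0.1,0,-0.1,0],[0.25,0,-0.2,0],[0.4,0,-0.2,0],[0.5,0,-0.2,0],[0.5,0,-0.2,0],[0.5,0,-0.2,0]]]' 1;  python3 snap.py wrist 17; python3 rack.py wrist17;python3 snap.py scene 17; python3 rack.py scene17; python3 -c "
import cv2;c=cv2.imread('pics/wrist17.png');cv2.imwrite('pics/w17.png',cv2.resize(c[180:380,150:350],(600,600),interpolation=cv2.INTER_CUBIC))
from h import *
import numpy as np
for n,t in(('scene','0'),('scene','17')):
    c=dict(np.load(n+t+'.npz'));W=cloud(c);z=W[...,2];im=c['img'].astype(int);g=(im.max(2)-im.min(2))<35
    for nm,x,y in(('jar',.55,-.235),('caddy',.745,-.27),('mug',.64,.415)):
        m=(z>.03)&(z<.2)&(abs(W[...,0]-x)<.1)&(abs(W[...,1]-y)<.1)&g;q=W[m];print(n+t,nm,np.round(q.min(0),3),np.round(q.max(0),3))
"
```

```text
time: 18.57
tcp_pos: [0.5991, 0.2584, 0.3401]
tcp_rot: [-3.138, 0.003, 1.249]
force: [0.3, 0.5, -0.3]
width: 0.0721
tin [210 295  85   8 470] z 0.1116 [544.8  97.1] [ 3.4 99.3] 71.74
tin [ 218  312   67   31 1980] z 0.1118 [531.7  60.9] [42.  81.9] 71.5
end [210 301  85  11 821] z 0.1214 [543.4  92.5] [12.7 98.3] 71.37
end [220 342  66  15 715] z 0.1205 [524.8  35.1] [18.5 79.6] 71.71
floor [ 207  197   93  104 5180] z 0.0119 [547.9 105.3] [168.6 130.1] 71.27
floor [211 311  10  38 268] z 0.0118 [448.3  -7.6] [71.8 14. ] 72.18
floor [284 312  10  38 332] z 0.012 [558.  -44.7] [72.3 14.7] 73.88
tin [256 158  46  34 672] z 0.1116 [520.2  19.3] [146.2  91. ] 75.01
end [251 164  10  26 115] z 0.1213 [499.6 -41.1] [14.3 99.6] 71.42
floor [ 246  170   86   45 1106] z 0.012 [532.6  60.8] [260.6 133.7] 70.87
cap [273 159  11  14 113] z 0.1611 [521.8  25.4] [24.7 42.9] 72.97
scene0 jar [ 0.52  -0.322  0.03 ] [ 0.619 -0.199  0.101]
scene0 caddy [ 0.689 -0.335  0.03 ] [ 0.801 -0.201  0.168]
scene0 mug [0.604 0.39  0.033] [0.693 0.471 0.093]
scene17 jar [ 0.523 -0.322  0.03 ] [ 0.621 -0.199  0.099]
scene17 caddy [ 0.69  -0.335  0.03 ] [ 0.802 -0.2    0.167]
scene17 mug [0.596 0.388 0.031] [0.694 0.472 0.099]
```

View pics/wrist17.png

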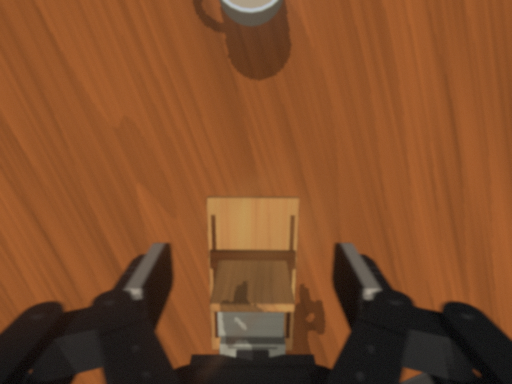

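View pics/scene17.png

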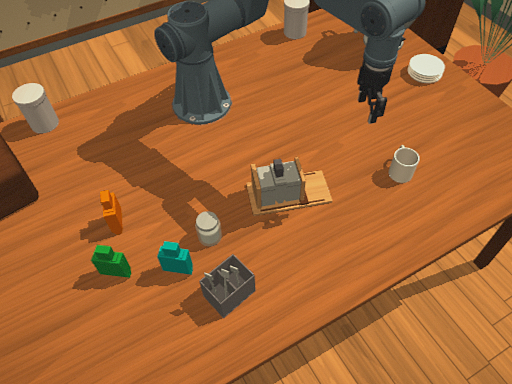

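```bash
python3 -c "
from cell import env
print(env.job_done())"
```

```text
the job is handed in; nothing more can be done
None
```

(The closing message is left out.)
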